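# Lock the bean hopper onto the coffee grinder and open its gate

## Robot

A 7-joint arm with a two-finger parallel gripper is mounted at the origin on a cart in front of the work surface, level with it; the furniture and walls round the work are solid. World frame = base frame: x ahead of the robot, y to its left, z up, the work surface at z = 0. Lengths are in m, angles in degrees, forces in N, time in s.
With the tool pointing down it reaches from about 0.425 to 0.875 m from the base axis. Payload 4.7 kg.
Tool frame: the origin (TCP) lies between the finger pads; the fingertips stand 22 mm ahead of it and the grasp point (between the pads) lies 3 mm ahead of it (env.tip_reach is the distance from the TCP to the fingertips, in m); z points along the fingers, y is the line along which they close (so a half turn about z gives the same grasp; the last joint's range is limited). The gripper opens to 87 mm and grips with 3 to 60 N. Pads are 19 mm wide; open, the fingers measure 117 mm over their backs; the gripper's body (75 mm by 190 mm) begins 51 mm behind the grasp point.
Start: joints at [-69.036, 18.392, -4.016, 83.108, 1.295, 78.541, -3.26], TCP at [0.224, 0.61, 0.245] pointing down, gripper open.
Joint ranges: [-163.93, 163.93], [-17.29, 119.83], [-79.2, 71.16], [3.27, 140.29], [-89.18, 269.18], [5.43, 117.66], [-154.24, 154.24]. Speed limits (degrees/s): [147.25, 147.25, 180, 180, 180, 180, 180].

## Interface

Orientations are given as [roll, pitch, yaw] about the fixed x, y, z axes, in that order (R = Rz(yaw) Ry(pitch) Rx(roll)).
In Python, from cell import env gives the robot as it stands.
- The arm moves only by the shell command python3 -m creep 'ROWS' [FORCE]. ROWS is JSON, one flat list of numbers, 7 for each row, row after row: the finger opening in mm, from 0 to 87, then the shift along the tool's x, y, z in units of 30 mm (1.0 is 30 mm), then the turn, a rotation vector about the tool's x, y, z in units of 6 degrees (1.0 is 6 degrees). A call has 1 to 12 rows; each row is the pose to reach, as a shift and turn from the pose commanded when the call began, along the tool's axes at that moment; what a row does not reach only later rows make up. A row lasts 1/10 s, in which the tool goes at most 50 mm and 8.59 degrees, less where a joint would pass 70% of its speed; a pose out of reach is approached as far as the arm can. A call with a gripper value outside its range is refused whole. The fingers move at their own pace and stop on an object; FORCE is the grip in N (left out, the last holds). Time passes only in rows, so rows that repeat a pose let the fingers close. It gives the time, the measured TCP pose, the force, the opening and the grip force at its end, in the units of the state.
- env.get_obs(): the state, without advancing time (a new reading comes with each control period).
- env.read_camera(name): name is "scene" or "top"; returns a dict with "color" (480x640x3 uint8, red, green, blue), "depth" (480x640 float32, m along the optical axis (not along the pixel's ray), 0 where there is no reading), "fovy" (degrees; the focal length in pixels is half the picture's height over the tangent of half this angle, whatever the lens; pixels are square), "cx", "cy" (the principal point, pixels), "R" (3x3) and "t" (3): a world point X has camera coordinates R X + t. Camera axes: x right, y down, z forward; pixel columns grow to the right and rows downward; lengths in m; the calibration is good to about 2 mm. A picture is of the moment at which its call begins.
- env.sign_off(): hands the job in; it is judged then, once.
The state is a dict: "time_s": time; "qpos": joint angles; "joint_velocities": joint speeds; "effort": joint torques, N m; "tool_pos": TCP position; "tool_rot": TCP orientation; "force": force on the tool from outside, world axes, zero at the start; "wrist_torque": the same for the moment, N m; "grip_width": finger opening in m; "grasp_force": force on a finger pad.
Only numpy, scipy, OpenCV 4.12 (cv2) and the standard library are available. Lean on these libraries where they do the work, as an engineer would, in place of code of your own. Each camera call takes 0.05 s, during which the arm holds its last target. There are 200 camera calls.

## Task

The washed bean hopper has only been set down loosely on the coffee grinder. Press it down and turn it clockwise (seen from above) until it drops in, goes under the catches and reaches its stop, then let it spring up into its lock; do not force it. Only once it is locked, push its gate tab fully in towards the hopper so that beans can run, and leave the cup, the scoop and the canister beside the grinder where they are.

Things in the scene. Friction and masses are not known exactly. Their poses are not given: they have to be found in the camera images.
- grinder: Coffee grinder, white housing on a black plinth, fixed, 190 (x) x 128 (y) x 150 mm high; its front with dial and drawer faces its own -x. Origin on the worktop under the axis of the round hopper seat, z up.
- seat (a point): Centre of the hopper seat on the grinder's deck, 150 mm above the worktop; axes as the grinder's. A spring seat here pushes the hopper up: 6 N with the hopper's foot 18 mm above the deck (its free height), 16 N at 1 mm, where the hopper's flange meets the collar.
- collar_top (a point): Centre of the top of the rigid black knurled collar on the deck (radius 49, height 32, bore radius 31.5 mm). Four slots in its bore, 90 degrees apart, take the hopper's lugs. Their angle is hidden, set by the grind: the hopper must turn clockwise 0.25 to 0.85 rad from its start to find them (play 0.08 rad each way). Axes as the grinder's.
- hopper: Loose bean hopper, 0.3 to 0.6 kg: black foot (radius 30 mm, four lugs 10 mm up, 12 wide, 6 high, out to radius 38 mm), flange radius 52, clear bowl, grey lid. Origin: centre of the foot's underside, z up along the axis. Starts with its lugs on the collar, foot 22 mm above the deck. Gate tab on its side at 3.84 rad counter-clockwise from its x axis.
- hopper_foot (a point): Same point as the hopper's origin. Its lugs clear the catches clockwise of the slots only with the foot under 4 mm above the deck (9 to 12 N down on the lid; keep it pressed while turning). 0.75 rad clockwise past the slots is a hard stop; released there, the spring lifts the hopper into the lock, foot 8 mm above the deck.
- lid_top (a point): Centre of the flat top of the hopper's fixed lid (radius 59 mm), 107 mm above the foot; axes as the hopper's. Two upright wings for turning stand on it in line through the axis, towards the hopper's +y and -y: each spans 20 to 54 mm from the axis, is 9 mm thick and rises 16 mm above the lid; free lid between and beside them.
- gate_tab (a point): Centre of the outer face of the gate's thumb plate (32 mm wide, 18 high, 7 thick), 50 mm above the hopper's foot; its x axis points straight out from the hopper. Shut, it lies 86 mm from the hopper's axis; it moves inward, against its x axis.
- gate (a joint): Travel of the gate tab: 0 = out, gate shut (start); 0.020 m = fully in, gate open. Resists with about 3 N and stays where it is left.
- cup: Dark coffee cup beside the grinder, 66 x 93 x 49 mm, origin at the centre of its underside. Bystander.
- scoop: Long-handled coffee scoop lying beside the grinder, 42 x 122 x 22 mm, origin at the centre of its underside. Bystander.
- canister: Steel canister with black lid beside the grinder, 67 mm across, 122 mm high, origin at the centre of its underside. Bystander.

How it is judged (in metres and radians):
On the way, in this order (a step that is already met when the one before it is completed fails the run):
1. the hopper is locked in the collar (foot 5.5 to 10.5 mm above the deck, upright) with its gate still shut (z of hopper in the frame of seat between 0.0055 and 0.0105 m and angle between hopper's own z axis and vertical below 0.06 rad and contact force between each of the fingers, the arm and hopper below 0.5 N and value of joint gate below 0.006 m), for 0.2 s.
2. the gate tab is pushed in (value of joint gate above 0.017 m), for 0.2 s.
At the end, for the whole second after the job is handed in: The hopper is upright (0.06 rad), at rest and held by its lock: foot 5.5 to 10.5 mm above the deck (unlocked it springs up to 18 mm, caught short of the lock it stays under 4 mm), within 5 mm of the seat's axis; the gate is in by at least 17 of its 20 mm (z of hopper in the frame of seat between 0.0055 and 0.0105 m and horizontal distance between hopper and seat below 0.005 m and angle between hopper's own z axis and vertical below 0.06 rad and value of joint gate above 0.017 m and linear speed of hopper below 0.02 m/s); the robot touches nothing.
It fails at once if the hopper is forced: the fingers or the arm press on it with more than 100 N (contact force between any of the fingers, the arm and hopper above 100 N).
It fails at once if the gate is opened (more than 8 mm) while the hopper is not down in the lock (value of joint gate above 0.008 m and z of hopper in the frame of seat above 0.013 m).
It fails at once if the cup, scoop or canister is shifted by more than 30 mm or tipped over (distance of any of cup, scoop, canister from where it was at the start of the episode above 0.03 m or angle between any of canister, cup's own z axis and vertical above 0.5 rad).
It also fails if it takes over 58 s, if anything falls off the work surface, if the arm or the gripper's body presses on something with over 40 N, if the wrist force passes 120 N, or if a joint passes its speed limit or range.

## Working session

There is one attempt and no reset: what is moved stays moved. The work goes in short steps, Python scripts to look and compute and a shell command to move; the robot and the scene stay as the last step left them, time stands still between calls to the robot, and variables do not carry over. Pictures are saved under pics/ and viewed, at most 10 in all, crops included, and the job is handed in when it is done.

```bash
ls; mkdir -p pics; cat > h.py <<'E'
import numpy as np, cv2
from cell import env
from scipy.spatial.transform import Rotation as Ro
def cam(n):
    c=env.read_camera(n); c['f']=240/np.tan(np.radians(c['fovy'])/2); return c
def ray(c,u,v):
    R=np.array(c['R']);t=np.array(c['t'])
    return -R.T@t, R.T@np.array([(u-c['cx'])/c['f'],(v-c['cy'])/c['f'],1.])
def onz(c,u,v,z):
    o,d=ray(c,u,v); return o+d*(z-o[2])/d[2]
def cloud(c):
    v,u=np.mgrid[0:480,0:640]; d=c['depth']
    P=np.stack([(u-c['cx'])/c['f']*d,(v-c['cy'])/c['f']*d,d],-1)
    return (P-np.array(c['t']))@np.array(c['R'])
E
python3 - <<'E'
from h import *
for n in('scene','top'):
    c=cam(n); cv2.imwrite(f'pics/{n}0.png',c['color'][:,:,::-1]); np.savez(f'{n}0.npz',**c)
    print(n,c['fovy'],c['cx'],c['cy'],ray(c,320,240),(c['depth']>0).mean())
print(env.get_obs())
E
```

```text
pics
scene 52.7103584017423 315.3203325485213 242.59574329536358 (array([ 0.24434347, -0.95925464,  0.54353125]), array([ 0.44488597,  0.78828761, -0.4252072 ])) 0.9838151041666666
top 47.17109708130491 320.08257079020365 239.70636190155213 (array([ 0.44042195, -0.30033876,  1.2766726 ]), array([ 0.12547338, -0.00190508, -0.99209531])) 0.9960416666666667
{'time_s': 0.1, 'qpos': array([-69.03392765,  18.43586594,  -4.0163154 ,  83.1646567 ,
         1.29496851,  78.5398867 ,  -3.25869496]), 'joint_velocities': array([-0.11400633, -0.09644588, -0.00992854, -0.10204831,  0.0627936 ,
        0.02641386, -0.11078092]), 'effort': array([-2.30224322e-05, -4.92572093e+01, -4.05689087e-01, -3.13399744e+01,
       -6.40925090e-02,  3.94303480e-02,  7.14281327e-05]), 'tool_pos': array([0.22388718, 0.60977052, 0.24358753]), 'tool_rot': array([-1.79904818e+02,  4.94022339e-03,  1.59845497e+02]), 'force': array([ 0.10449974,  0.32393021, -0.60187246]), 'wrist_torque': array([ 0.03248473, -0.0563252 ,  0.02337437]), 'grasp_force': 0.0, 'grip_width': 0.08712989906031098}
```

View pics/scene0.png

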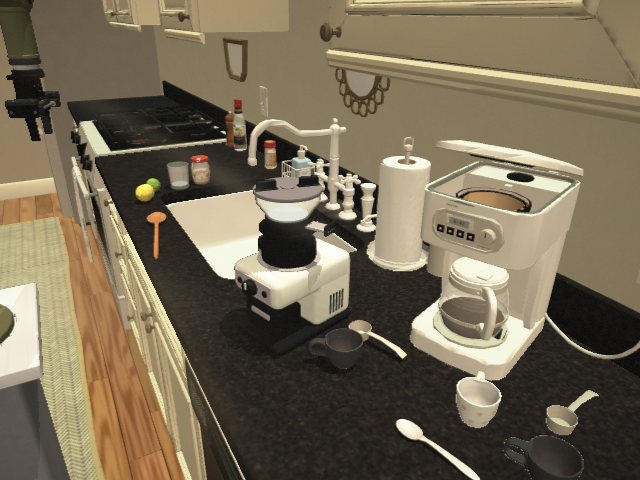

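View pics/top0.png

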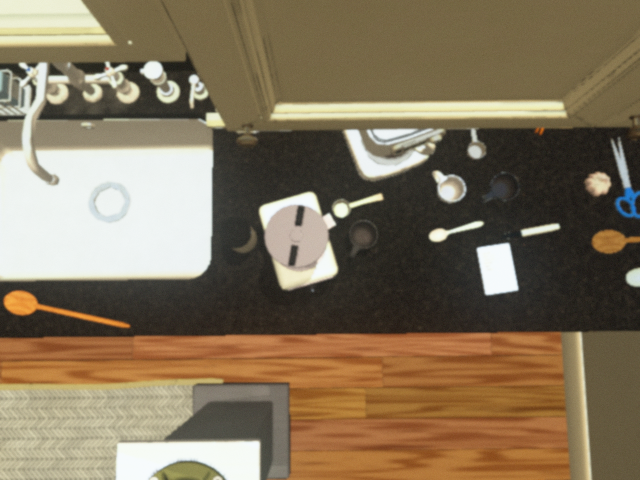

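The scene view shows the grinder with the hopper near (288,215). In the top view the lid is centred near (297,236), with its dark wings at (298,215) and (293,255). The gate tab is near (329,222), the cup at (362,236), the scoop at (342,208) and the canister, dark, at (243,239).

```bash
python3 - <<'E'
from h import *
T=dict(np.load('top0.npz')); S=dict(np.load('scene0.npz'))
P=cloud(T)
win=np.zeros((480,640),bool); win[190:300,220:385]=1
z=P[...,2]
for a in np.arange(0.1,0.34,0.01):
    m=win&(z>=a)&(z<a+.01)
    if m.sum()>5: print('%.2f'%a,m.sum(),P[m].mean(0).round(4))
# lid: colour mask pinkish grey vs white -> depth layer
lid=win&(z>.25)&(z<.34)
k=lid.astype(np.uint8); cs,_=cv2.findContours(k,0,2); c=max(cs,key=cv2.contourArea)
(u,v),r=cv2.minEnclosingCircle(c); print('lid circ',u,v,r, onz(T,u,v,.279), r/T['f']*(1.2767-.279))
g=T['color'].max(2)
w=lid&(g<70); w&=((np.mgrid[0:480,0:640][1]-u)**2+(np.mgrid[0:480,0:640][0]-v)**2)<(r*.97)**2
n,l,st,ce=cv2.connectedComponentsWithStats(w.astype(np.uint8))
for i in range(1,n):
    if st[i,4]>15: print('wing',st[i,4],ce[i],onz(T,*ce[i],.295), z[l==i].mean())
# scene view lid
Q=cloud(S); m=(Q[...,2]>.25)&(Q[...,2]<.34)&(np.hypot(Q[...,0]-onz(T,u,v,.28)[0],Q[...,1]-onz(T,u,v,.28)[1])<.1)
print('scene lid',m.sum(),np.percentile(Q[m],[1,50,99],0).round(4))
h,e=np.histogram(Q[m][:,2],np.arange(.25,.31,.003)); print(h)
# tab
m=(Q[...,2]>.2)&(Q[...,2]<.25); c0=onz(T,u,v,.279)
rr=np.hypot(Q[...,0]-c0[0],Q[...,1]-c0[1]); m&=(rr>.065)&(rr<.1)
print('tab',m.sum(), Q[m].mean(0) if m.any() else '')
for nm,uv in dict(cup=(362,236),can=(243,239),scoop=(342,208)).items(): print(nm,P[uv[1],uv[0]])
E
```

```text
0.10 17 [ 0.5655 -0.177   0.1054]
0.11 335 [ 0.6043 -0.1254  0.1182]
0.12 519 [ 0.5938 -0.1416  0.1224]
0.13 355 [ 0.5441 -0.2698  0.1358]
0.14 1700 [ 0.5706 -0.2613  0.1456]
0.15 126 [ 0.5487 -0.2699  0.1511]
0.21 24 [ 0.6103 -0.322   0.2184]
0.22 130 [ 0.6136 -0.324   0.2238]
0.23 26 [ 0.6197 -0.3293  0.2314]
0.27 2519 [ 0.5761 -0.2593  0.2775]
0.28 487 [ 0.5741 -0.2595  0.2812]
0.29 174 [ 0.5753 -0.2591  0.2935]
lid circ 296.4658203125 235.26992797851562 31.98199462890625 [ 0.57575254 -0.2592449   0.279     ] 0.05804529042232345
wing 77 [299.11688312 215.68831169] [ 0.60930208 -0.26486188  0.295     ] 0.292512773833004
wing 74 [292.60810811 255.22972973] [ 0.53752452 -0.25282402  0.295     ] 0.2931535052621774
scene lid 2218 [[ 0.5193 -0.3158  0.2511]
 [ 0.5653 -0.2822  0.2777]
 [ 0.626  -0.2084  0.2939]]
[ 64  79 109 101 104 112  92  85 154 915 110  71  66  72  84   0   0   0
   0]
tab 177 [ 0.61303581 -0.33041545  0.2226693 ]
cup [ 0.60916389 -0.40057705  0.00907669]
can [ 0.59023748 -0.13948284  0.12159115]
scoop [ 6.77400512e-01 -3.55412479e-01  2.52814534e-04]
```

```bash
python3 - <<'E'
import cv2
a=cv2.imread('pics/top0.png')[180:310,220:390]; b=cv2.imread('pics/scene0.png')[165:365,215:425]
a=cv2.resize(a,(520,400),interpolation=2);b=cv2.resize(b,(280,266),interpolation=2)
import numpy as np
o=np.zeros((400,800,3),'u1');o[:,:520]=a;o[:266,520:]=b;cv2.imwrite('pics/crop.png',o)
E
```

```text
(no output)
```

View pics/crop.png

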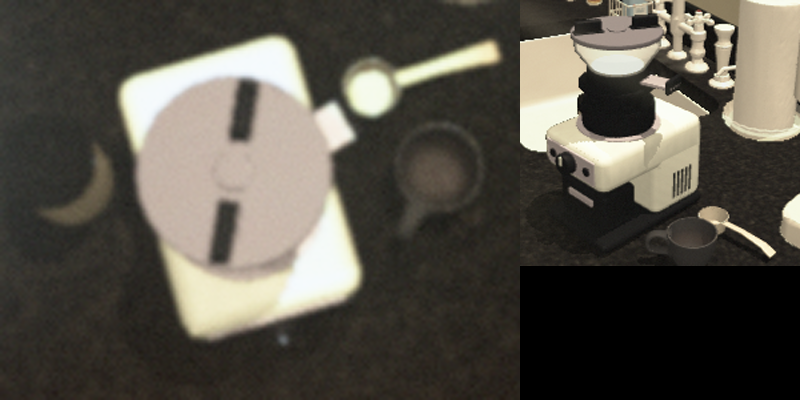

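The crop confirms the wing line runs at about -9.5° in the world frame through (0.575,-0.259). The tab points to about -60°. The canister is left of the grinder, the cup and scoop right. I'll put the fingers astride the axis, counter-clockwise of the wings.

```bash
python3 -m creep '[60,0,0,-1.7,0,0,0, 60,0,0,-3.4,0,0,0, 60,-10.3,-9,-3.4,0,0,1, 60,-10.3,-9,-3.4,0,0,1, 60,-10.3,-9,-3.4,0,0,1, 60,-10.3,-9,-3.4,0,0,2, 60,-10.3,-9,-3.4,0,0,2, 60,-10.3,-9,-3.4,0,0,3, 60,-10.3,-9,-3.4,0,0,3, 60,-10.3,-9,-3.4,0,0,3,60,-10.3,-9,-3.4,0,0,3]'
```

```text
time_s: 1.2
tool_pos: [0.4242, 0.2435, 0.3468]
tool_rot: [-180.0, 0.1, 141.3]
force: [-0.1, -0.4, -0.6]
grip_width: 0.06
grasp_force: 0.0
```

```bash
python3 -m creep '[60,-14.5,-10.15,0,0,0,0.5,60,-14.5,-10.15,0,0,0,1,60,-14.5,-10.15,0,0,0,1.5,60,-14.5,-10.15,0,0,0,2,60,-14.5,-10.15,0,0,0,2.5,60,-14.5,-10.15,0,0,0,3,60,-14.5,-10.15,0,0,0,3.5,60,-14.5,-10.15,0,0,0,4,60,-14.5,-10.15,0,0,0,4.5,60,-14.5,-10.15,0,0,0,4.5,60,-14.5,-10.15,0,0,0,4.5,60,-14.5,-10.15,0,0,0,4.5]'
python3 -m creep '[60,0,0,0,0,0,0,60,0,0,0,0,0,0]'
python3 - <<'E'
from h import *
o=env.get_obs();print(o['qpos'].round(1),o['tool_pos'],o['tool_rot'])
c=cam('top');cv2.imwrite('pics/top1.png',cv2.resize(c['color'][170:320,200:400,::-1],(800,600),interpolation=2))
E
```

```text
time_s: 2.4
tool_pos: [0.5742, -0.2629, 0.3451]
tool_rot: [-179.8, 0.1, 114.4]
force: [-1.0, -0.2, -0.1]
grip_width: 0.0599
grasp_force: 0.0
time_s: 2.6
tool_pos: [0.5754, -0.256, 0.3462]
tool_rot: [180.0, -0.1, 115.0]
force: [1.1, -0.4, 0.5]
grip_width: 0.0597
grasp_force: 0.0
[-12.9  17.5  45.   78.  -12.4  89.5  55.9] [ 0.5754104  -0.25595276  0.34623512] [ 1.79976051e+02 -8.61493137e-02  1.14980277e+02]
```

View pics/top1.png

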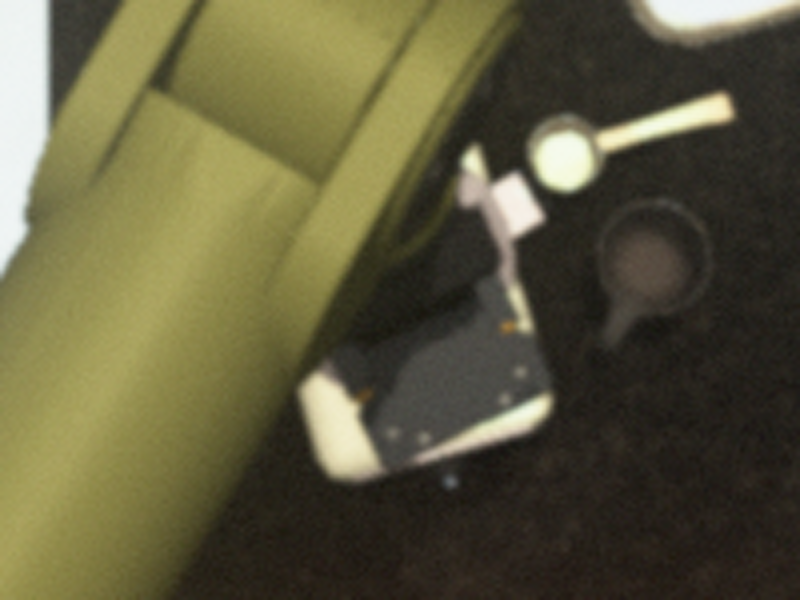

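The arm hovers over the lid; the tab at crop (517,205), cup and scoop are unmoved. Now descending beside the wings.

```bash
python3 -m creep '[60,0,0,0.5,0,0,0,60,0,0,1,0,0,0,60,0,0,1.35,0,0,0,60,0,0,1.35,0,0,0,60,0,0,1.35,0,0,0]'
python3 -m creep '[60,0,0,0.05,0,0,0,60,0,0,0.1,0,0,0,60,0,0,0.15,0,0,0,60,0,0,0.2,0,0,0,60,0,0,0.2,0,0,0]'
```

```text
time_s: 3.15
tool_pos: [0.5748, -0.2577, 0.3056]
tool_rot: [-180.0, -0.0, 114.9]
force: [1.6, -1.0, 0.2]
grip_width: 0.06
grasp_force: 0.0
time_s: 3.65
tool_pos: [0.5751, -0.2582, 0.3015]
tool_rot: [179.9, 0.0, 114.8]
force: [-1.9, 0.8, 5.5]
grip_width: 0.0601
grasp_force: 2.7
```

```bash
python3 -m creep '[60,0,0,0.03,0,0,0.7,60,0,0,0.05,0,0,1.4,60,0,0,0.05,0,0,2.1,60,0,0,0.05,0,0,2.8,60,0,0,0.05,0,0,2.8]'
python3 -c "
from h import *;o=env.get_obs();print(o['wrist_torque'])"
```

```text
time_s: 4.15
tool_pos: [0.5756, -0.2594, 0.3015]
tool_rot: [179.8, 0.2, 97.9]
force: [-0.5, -0.3, 10.5]
grip_width: 0.0602
grasp_force: 5.2
[-0.23420096  0.59658224  0.02232663]
```

```bash
t(){ python3 -c "
from h import *;o=env.get_obs();print('tau',o['wrist_torque'].round(2))"; }
python3 -m creep '[60,0,0,0,0,0,0.7,60,0,0,0,0,0,1.4,60,0,0,0,0,0,2.1,60,0,0,0,0,0,2.1]'; t
python3 -m creep '[60,0,0,0,0,0,0.7,60,0,0,0,0,0,1.4,60,0,0,0,0,0,1.4]'; t
```

```text
time_s: 4.55
tool_pos: [0.5757, -0.2589, 0.3015]
tool_rot: [179.8, 0.1, 85.4]
force: [0.2, -0.4, 11.4]
grip_width: 0.0601
grasp_force: 5.5
tau [-0.01  0.6   0.03]
time_s: 4.85
tool_pos: [0.5758, -0.2587, 0.3015]
tool_rot: [179.8, 0.0, 77.0]
force: [-1.1, 0.1, 10.3]
grip_width: 0.0598
grasp_force: 5.5
tau [ 0.13  0.58 -0.03]
```

```bash
t(){ python3 -c "
from h import *;o=env.get_obs();print('tau',o['wrist_torque'].round(2))"; }
python3 -m creep '[60,0,0,0,0,0,0.7,60,0,0,0,0,0,1.0,60,0,0,0,0,0,1.0]'; t
python3 -m creep '[60,0,0,0,0,0,0.6,60,0,0,0,0,0,1.0,60,0,0,0,0,0,1.0]'; t
```

```text
time_s: 5.15
tool_pos: [0.5758, -0.2585, 0.3014]
tool_rot: [179.8, -0.0, 71.0]
force: [-0.2, 0.4, 11.2]
grip_width: 0.0595
grasp_force: 6.2
tau [0.11 0.55 0.17]
time_s: 5.45
tool_pos: [0.5757, -0.2583, 0.3013]
tool_rot: [179.8, -0.0, 65.0]
force: [-2.2, 1.1, 10.2]
grip_width: 0.06
grasp_force: 6.6
tau [0.3  0.61 0.14]
```

```bash
t(){ python3 -c "
from h import *;o=env.get_obs();print('tau',o['wrist_torque'].round(2))"; }
python3 -m creep '[60,0,0,0,0,0,0.5,60,0,0,0,0,0,0.8,60,0,0,0,0,0,0.8]'; t
python3 -m creep '[60,0,0,0,0,0,0.5,60,0,0,0,0,0,0.8,60,0,0,0,0,0,0.8]'; t
python3 - <<'E'
from h import *
a,b=cam('top')['color'],cam('scene')['color']
o=np.hstack([cv2.resize(a[190:300,240:350],(400,400),interpolation=2),cv2.resize(b[150:300,215:365],(400,400),interpolation=2)])
cv2.imwrite('pics/c2.png',o[:,:,::-1])
E
```

```text
time_s: 5.75
tool_pos: [0.5764, -0.2573, 0.3013]
tool_rot: [179.8, -0.1, 60.3]
force: [-0.2, 2.5, 9.7]
grip_width: 0.0604
grasp_force: 6.9
tau [0.47 0.28 0.19]
time_s: 6.05
tool_pos: [0.5761, -0.2576, 0.3007]
tool_rot: [179.8, -0.1, 55.5]
force: [-0.8, 1.3, 7.5]
grip_width: 0.0598
grasp_force: 6.4
tau [0.2  0.1  0.13]
```

View pics/c2.png

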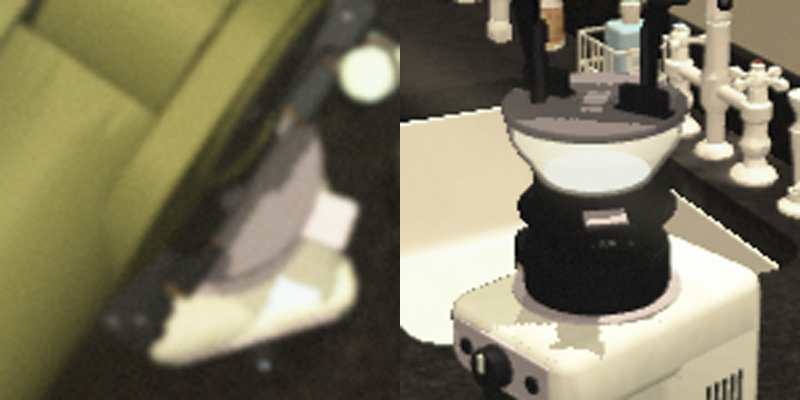

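The tab has turned to scene crop (605,218), almost facing the scene camera, and top crop (335,218), so the hopper has turned about 47°. The force is falling, so the slots should be close.

```bash
t(){ python3 -c "
from h import *;o=env.get_obs();print('tau',o['wrist_torque'].round(2))"; }
python3 -m creep '[60,0,0,0.05,0,0,0.3,60,0,0,0.1,0,0,0.4,60,0,0,0.1,0,0,0.4]'; t
python3 -m creep '[60,0,0,0.03,0,0,0.3,60,0,0,0.05,0,0,0.4,60,0,0,0.05,0,0,0.4]'; t
```

```text
time_s: 6.45
tool_pos: [0.5755, -0.2578, 0.2956]
tool_rot: [179.9, -0.0, 53.1]
force: [1.9, 0.5, 1.0]
grip_width: 0.0601
grasp_force: 1.2
tau [-0.14 -0.33 -0.  ]
time_s: 6.75
tool_pos: [0.5753, -0.258, 0.2942]
tool_rot: [180.0, -0.0, 50.6]
force: [1.0, -0.1, 2.3]
grip_width: 0.06
grasp_force: 1.9
tau [-0.2  -0.43  0.04]
```

```bash
t(){ python3 -c "
from h import *;o=env.get_obs();print('tau',o['wrist_torque'].round(2))"; }
python3 -m creep '[60,0,0,0.15,0,0,0,60,0,0,0.3,0,0,0,60,0,0,0.4,0,0,0,60,0,0,0.4,0,0,0]'; t
python3 -m creep '[60,0,0,0.05,0,0,0,60,0,0,0.1,0,0,0,60,0,0,0.1,0,0,0]'; t
```

```text
time_s: 7.15
tool_pos: [0.5756, -0.2581, 0.2829]
tool_rot: [179.9, -0.1, 50.7]
force: [1.3, 0.6, 9.4]
grip_width: 0.0602
grasp_force: 5.0
tau [ 0.04 -0.3   0.08]
time_s: 7.45
tool_pos: [0.5756, -0.2581, 0.2805]
tool_rot: [179.9, -0.1, 50.7]
force: [1.4, 1.6, 10.7]
grip_width: 0.0599
grasp_force: 5.7
tau [ 0.13 -0.11  0.06]
```

```bash
t(){ python3 -c "
from h import *;o=env.get_obs();print('tau',o['wrist_torque'].round(2))"; }
python3 -m creep '[60,0,0,0.02,0,0,0.7,60,0,0,0.02,0,0,1.4,60,0,0,0.02,0,0,2.1,60,0,0,0.02,0,0,2.1]'; t
python3 -m creep '[60,0,0,0,0,0,0.7,60,0,0,0,0,0,1.4,60,0,0,0,0,0,2.1,60,0,0,0,0,0,2.1]'; t
python3 -m creep '[60,0,0,0,0,0,0.7,60,0,0,0,0,0,1.4,60,0,0,0,0,0,2,60,0,0,0,0,0,2]'; t
```

```text
time_s: 7.85
tool_pos: [0.5753, -0.2584, 0.28]
tool_rot: [179.9, -0.1, 37.9]
force: [0.1, 0.8, 10.3]
grip_width: 0.0603
grasp_force: 5.7
tau [ 0.13  0.07 -0.07]
time_s: 8.25
tool_pos: [0.5751, -0.2585, 0.28]
tool_rot: [179.9, -0.1, 25.3]
force: [0.7, 0.8, 10.3]
grip_width: 0.0605
grasp_force: 5.8
tau [ 0.16  0.17 -0.08]
time_s: 8.65
tool_pos: [0.5751, -0.2583, 0.28]
tool_rot: [180.0, -0.1, 13.4]
force: [-0.2, 0.7, 10.2]
grip_width: 0.0593
grasp_force: 5.9
tau [ 0.25  0.19 -0.04]
```

```bash
t(){ python3 -c "
from h import *;o=env.get_obs();print('tau',o['wrist_torque'].round(2),o['qpos'][6])"; }
python3 -m creep '[60,0,0,0,0,0,0.4,60,0,0,0,0,0,0.7,60,0,0,0,0,0,0.7]'; t
python3 -m creep '[60,0,0,0,0,0,0.3,60,0,0,0,0,0,0.5,60,0,0,0,0,0,0.5]'; t
```

```text
time_s: 8.95
tool_pos: [0.576, -0.2582, 0.28]
tool_rot: [179.9, -0.2, 9.3]
force: [1.4, 0.8, 9.0]
grip_width: 0.06
grasp_force: 9.2
tau [ 0.1  -0.29  0.33] -41.87053216403702
time_s: 9.25
tool_pos: [0.576, -0.2575, 0.28]
tool_rot: [180.0, -0.1, 6.5]
force: [1.5, 1.2, 10.1]
grip_width: 0.0601
grasp_force: 23.0
tau [ 0.23 -0.04  1.34] -44.51125885783722
```

```bash

python3 -m creep '[60,0,0,0,0,0,-0.3,60,0,0,-0.15,0,0,-0.35,60,0,0,-0.3,0,0,-0.35,60,0,0,-0.5,0,0,-0.4,60,0,0,-1,0,0,-0.5,60,0,0,-1.7,0,0,-0.5,60,0,0,-2.3,0,0,-0.5,60,0,0,-2.3,0,0,-0.5,60,0,0,-2.3,0,0,-0.5]'
python3 - <<'E'
from h import *
T=cam('top');S=cam('scene');np.savez('top3.npz',**T);np.savez('scene3.npz',**S)
a,b=T['color'],S['color']
o=np.hstack([cv2.resize(a[190:300,240:350],(400,400),interpolation=2),cv2.resize(b[150:300,215:365],(400,400),interpolation=2)])
cv2.imwrite('pics/c3.png',o[:,:,::-1])
Q=cloud(S);P=cloud(T)
for n,X in(('s',Q),('t',P)):
    r=np.hypot(X[...,0]-.5755,X[...,1]+.2588)
    m=(r<.052)&(X[...,2]>.24)&(X[...,2]<.285); print(n,m.sum(),np.histogram(X[m][:,2],np.arange(.24,.29,.002))[0])
    m=(r>.066)&(r<.1)&(X[...,2]>.195)&(X[...,2]<.24); 
    if m.any():
        p=X[m].mean(0); print('tab',m.sum(),p,np.degrees(np.arctan2(p[1]+.2588,p[0]-.5755)),r[m].max())
E
```

```text
time_s: 10.15
tool_pos: [0.5741, -0.2583, 0.3469]
tool_rot: [-180.0, 0.1, 9.2]
force: [-0.3, 0.6, -0.3]
grip_width: 0.0599
grasp_force: 0.0
s 1063 [  5   5   3   0   0   0   1   0   0   0   0 398 471  39  18  15  13  15
  15  41  24   0   0   0]
tab 194 [ 0.50140954 -0.29414662  0.20864229] -154.4954094025979 0.08755238878074408
t 674 [  0   0   0   0   0   0   0   0   1   4  75 198 277  90  12   4   3   3
   0   4   3   0   0   0]
tab 151 [ 0.50591179 -0.29043711  0.21075893] -155.55187957422845 0.08656273124533082
```

View pics/c3.png

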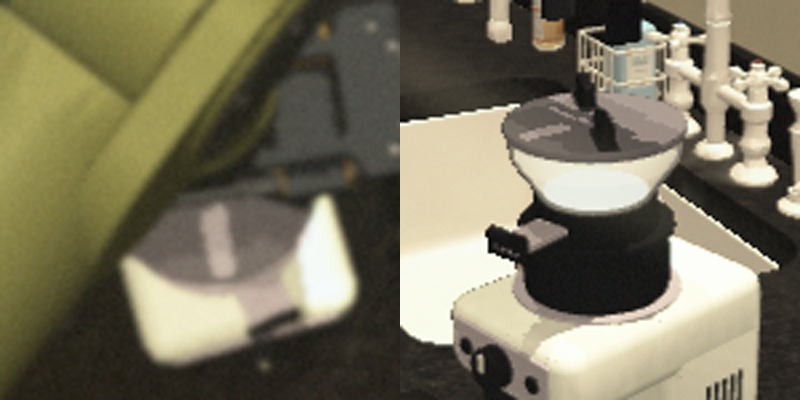

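The scene crop shows the hopper seated low in the collar, with the lid at 0.264 and so the foot at about 8.3 mm: it is locked. The gate tab at crop (507,243) points to about -154°, facing the robot, still out at 86 mm. Working out the tilted push approach next.

```bash
cat > plan.py <<'E'
from h import *
import sys
o=env.get_obs(); p=o['tool_pos'];R=Ro.from_euler('xyz',o['tool_rot'],degrees=True)
h=np.array([np.cos(np.radians(26)),np.sin(np.radians(26)),0]);zd=np.array([0,0,-1.]);s,c=np.sin(np.radians(20)),np.cos(np.radians(20))
tz=h*s+zd*c; tx=h*c-zd*s; ty=np.cross(tz,tx); G=Ro.from_matrix(np.stack([tx,ty,tz],1))
A=np.array([.5755,-.2588,0])
for a in sys.argv[1:]:
    r,z=map(float,a.split(',')); tip=A-h*r+[0,0,z]; t=tip-.022*tz
    print(a,t.round(3),((R.inv().apply(t-p))/.03).round(2),((R.inv()*G).as_rotvec(degrees=True)/6).round(2))
tip=p+.022*R.apply([0,0,1]); print('now r',-(tip-A)@h,'lat',(tip-A)@[-h[1],h[0],0],'z',tip[2])
E
python3 plan.py 0.115,0.325 0.115,0.205
```

```text
0.115,0.325 [ 0.465 -0.313  0.346] [-3.87  1.22  0.02] [ 0.47  3.33 -2.77]
0.115,0.205 [ 0.465 -0.313  0.226] [-3.86  1.23  4.02] [ 0.47  3.33 -2.77]
now r 0.0007345660011112683 lat 0.0015691234250604458 z 0.3241478626914521
```

```bash

python3 -m creep '[0,-1,0.3,0,0.1,0.8,-0.7,0,-2,0.6,0,0.2,1.6,-1.4,0,-3,0.9,0,0.4,2.4,-2.1,0,-3.87,1.22,0,0.47,3.33,-2.77,0,-3.87,1.22,0,0.47,3.33,-2.77,0,-3.87,1.22,1,0.47,3.33,-2.77,0,-3.87,1.22,2,0.47,3.33,-2.77,0,-3.87,1.22,2,0.47,3.33,-2.77]'
python3 plan.py 0.115,0.205 0.095,.205 .070,.205
```

```text
time_s: 11.05
tool_pos: [0.4639, -0.3106, 0.2829]
tool_rot: [-179.7, -19.8, 25.9]
force: [-0.7, -0.2, -0.2]
grip_width: 0.0047
grasp_force: 0.0
0.115,0.205 [ 0.465 -0.313  0.226] [-0.63  0.09  1.8 ] [-0.04  0.03 -0.01]
0.095,.205 [ 0.483 -0.304  0.226] [-0.    0.09  2.03] [-0.04  0.03 -0.01]
.070,.205 [ 0.506 -0.293  0.226] [0.78 0.09 2.31] [-0.04  0.03 -0.01]
now r 0.11559560230630771 lat 0.0024787250309098122 z 0.2622275958932407
```

```bash

python3 -m creep '[0,-0.3,0.05,0.9,0,0,0,0,-0.63,0.09,1.8,0,0,0,0,-0.63,0.09,1.8,0,0,0,0,-0.63,0.09,1.8,0,0,0]'
python3 plan.py 0.105,0.205 0.095,.205 0.085,.205 .070,.205
python3 - <<'E'
from h import *
b=cam('scene')['color'];cv2.imwrite('pics/c4.png',cv2.resize(b[150:300,195:365],(680,600),interpolation=2)[:,:,::-1])
E
```

```text
time_s: 11.45
tool_pos: [0.4684, -0.3151, 0.231]
tool_rot: [179.9, -20.0, 26.0]
force: [0.8, -0.3, 0.5]
grip_width: 0.0001
grasp_force: 0.0
0.105,0.205 [ 0.474 -0.308  0.226] [ 0.2  -0.12  0.26] [ 0.02 -0.01  0.  ]
0.095,.205 [ 0.483 -0.304  0.226] [ 0.52 -0.12  0.38] [ 0.02 -0.01  0.  ]
0.085,.205 [ 0.492 -0.299  0.226] [ 0.83 -0.12  0.49] [ 0.02 -0.01  0.  ]
.070,.205 [ 0.506 -0.293  0.226] [ 1.3  -0.12  0.66] [ 0.02 -0.01  0.  ]
now r 0.11339990965502998 lat -0.0037384449660065686 z 0.2103637267595753
```

View pics/c4.png

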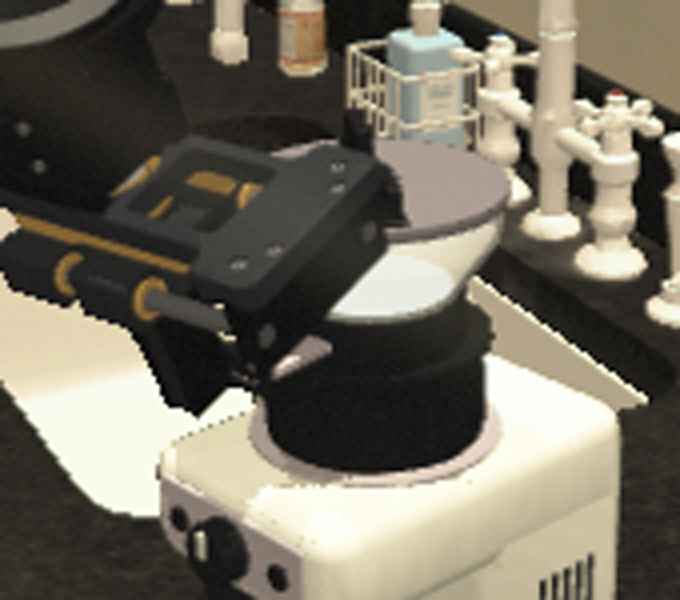

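The closed fingertips at (195,405) stand just outside the tab's plate at (245,375), and the gripper body is clear of the lid and wing. Pushing in now.

```bash

python3 -m creep '[0,0.1,-0.05,0.2,0,0,0,0,0.3,-0.1,0.3,0,0,0,0,0.5,-0.1,0.37,0,0,0,0,0.65,-0.1,0.42,0,0,0,0,0.83,-0.1,0.49,0,0,0,0,0.83,-0.1,0.49,0,0,0]'
python3 plan.py 0.075,.205 .070,.205
python3 -c "
from h import *;print(env.get_obs()['force'])"
```

```text
time_s: 12.1
tool_pos: [0.4934, -0.2995, 0.2252]
tool_rot: [179.8, -20.1, 26.1]
force: [-0.3, -0.3, -0.1]
grip_width: 0.0004
grasp_force: 0.2
0.075,.205 [ 0.501 -0.295  0.226] [ 0.29 -0.02  0.09] [ 0.02 -0.02  0.02]
.070,.205 [ 0.506 -0.293  0.226] [ 0.45 -0.02  0.15] [ 0.02 -0.02  0.02]
now r 0.0841185741406831 lat -0.0006606278737663595 z 0.20457868826311015
[-0.31017089 -0.34415482 -0.12494967]
```

```bash

python3 -m creep '[0,0.12,0,0.04,0,0,0,0,0.25,0,0.09,0,0,0,0,0.25,0,0.09,0,0,0]'
python3 -m creep '[0,0.06,0,0.02,0,0,0,0,0.12,0,0.04,0,0,0,0,0.12,0,0.04,0,0,0]'
python3 plan.py .070,.205
```

```text
time_s: 12.4
tool_pos: [0.5002, -0.2962, 0.2251]
tool_rot: [179.8, -20.1, 26.1]
force: [-1.0, -0.6, 0.7]
grip_width: 0.0
grasp_force: 0.6
time_s: 12.7
tool_pos: [0.502, -0.2957, 0.225]
tool_rot: [179.9, -20.0, 26.0]
force: [-4.5, -2.3, 2.7]
grip_width: 0.0006
grasp_force: 2.8
.070,.205 [ 0.506 -0.293  0.226] [ 0.16 -0.03  0.03] [ 0.02 -0.   -0.  ]
now r 0.0747078480495408 lat -0.0009490638339508027 z 0.2043353021538855
```

```bash

python3 -m creep '[0,0.06,0,0.02,0,0,0,0,0.12,0,0.04,0,0,0,0,0.12,0,0.04,0,0,0]'
python3 plan.py .070,.205
python3 -m creep '[0,0.06,0,0.02,0,0,0,0,0.06,0,0.02,0,0,0]'
python3 plan.py .070,.205
```

```text
time_s: 13.0
tool_pos: [0.5034, -0.2957, 0.225]
tool_rot: [179.9, -19.8, 25.9]
force: [-11.3, -3.6, 6.6]
grip_width: 0.0002
grasp_force: 6.0
.070,.205 [ 0.506 -0.293  0.226] [ 0.12 -0.05  0.02] [ 0.03  0.03 -0.02]
now r 0.07353981575600924 lat -0.0016433998441633471 z 0.2042723365217103
time_s: 13.2
tool_pos: [0.5038, -0.2958, 0.2249]
tool_rot: [179.9, -19.8, 25.8]
force: [-15.0, -4.8, 7.9]
grip_width: 0.0003
grasp_force: 7.9
.070,.205 [ 0.506 -0.293  0.226] [ 0.11 -0.06  0.01] [ 0.03  0.04 -0.03]
now r 0.07322114018820963 lat -0.0018955695615833765 z 0.20418511397116698
```

Hard stop reached (16 N with no further travel). I'll back off along the approach, rise clear and check.

```bash

python3 -m creep '[0,-0.5,0,-0.1,0,0,0,0,-1.2,0,-0.4,0,0,0,0,-2,0,-0.9,0,0,0,0,-3,0,-2.2,0,0,0,0,-4,0,-3.2,0,0,0,0,-4,0,-3.2,0,0,0,0,-4,0,-3.2,0,0,0,0,-4,0,-3.2,0,0,0]'
python3 - <<'E'
from h import *
T=cam('top');S=cam('scene')
for n,X in(('s',cloud(S)),('t',cloud(T))):
    r=np.hypot(X[...,0]-.5755,X[...,1]+.2588)
    m=(r<.052)&(X[...,2]>.24)&(X[...,2]<.275); print(n,np.median(X[m][:,2]))
    m=(r>.05)&(r<.1)&(X[...,2]>.198)&(X[...,2]<.225)&(X[...,0]<.55)
    if m.any(): print('tab r',m.sum(),np.percentile(r[m],[50,95,100]))
cv2.imwrite('pics/c5.png',cv2.resize(S['color'][150:360,195:415],(628,600),interpolation=2)[:,:,::-1])
E
```

```text
time_s: 14.0
tool_pos: [0.3782, -0.3543, 0.2737]
tool_rot: [179.9, -20.1, 26.2]
force: [0.3, 0.6, -0.8]
grip_width: 0.0003
grasp_force: 0.0
s 0.2640934773936958
tab r 174 [0.06407291 0.0660057  0.06676725]
t 0.2642392734488022
tab r 97 [0.06079318 0.06522138 0.06607879]
```

View pics/c5.png

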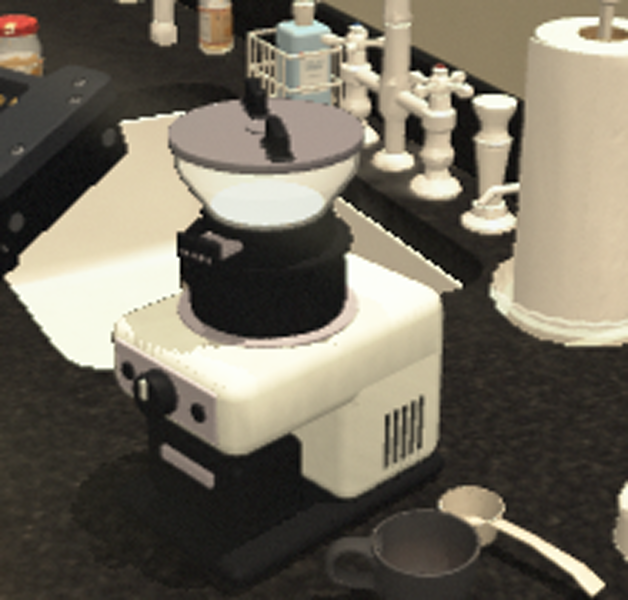

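The tab at (205,247) is fully in, at 66 mm. The hopper is upright and locked with the lid at 0.264, the cup and scoop are in place, and the arm is clear.

```bash
python3 -c "
from cell import env;print(env.sign_off())"
```

```text
the job is handed in; nothing more can be done
None
```

The job is handed in: the hopper is locked with its foot about 8 mm above the deck, the gate tab is pushed fully in (66 mm from the axis), the arm is clear, and the cup and scoop are where they were; the canister was out of the last picture, but the arm never worked near it.

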